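# Bring the sample under the hardness tester and lock the carrier

### The job

Flip the tester's cam lever over to free the sample carrier, slide the carrier until the disc lying on it is centred under the tester's indenter, then flip the lever fully back to its stop so the carrier is locked there. Do not touch the disc, and leave the squeeze bottle and the jar alone.

Things in the scene. Friction and masses are not known exactly. Their poses are not given: they have to be found in the camera images.
- tester: Fixed hardness tester. Origin on the bench below the indenter; own y along the rail, x away from the robot, z up. The mm places in this list are in this frame. White base x -65 to 65 (y -50 to 50: to x 155), y -180 to 220, 28 high. Column 38 wide, 358 high at x 115. A 34 wide arm, z 212 to 258, y 0, from it to the white readout box over the lever: x -115 to -55, y -50 to 50, z 212 to 297.
- indenter (a point): Lower tip of the indenter, a thin upright steel rod under the arm, at (0, 0, 88) of the tester; fixed. The rod is 12 thick, from height 145 up 24 thick.
- lever_pivot (a point): Fixed point on the lever's axis (axis parallel to tester x) at (-125, 0, 66). Steel post of the lever: x -88 to -66, y -17 to 17, 85 high. The readout box hangs over the lever: a gripper pointing straight down hits it in mid swing, so tilt the tool 25 to 45 degrees there, fingers pointing away from the robot (+x) and down, closing along y.
- lever_grip (a point): Middle of the lever's grey cross grip: bar 20 in diameter along tester x, free from x -102 to -151. A 12 thick steel arm at x -96 joins it to the axis. Grip's middle is 95 from lever_pivot and swings in the plane x = -125 from the +y side (locked) over the top (z 161) to the -y side (free). At either stop the arm rises 30 degrees above level: grip at y +82 or -82, z 113.
- cam_lever (a joint): Lever angle, rad: 0 = locked, at its stop, grip on tester +y side; 2.09 = free, other stop, grip on -y side. Starts near 0. Grip's middle: y = 95 cos(a), z = 66 + 95 sin(a), a = 0.524 + angle. Clamps the carrier below about 0.5 rad; turning it does not shift the carrier. Stays where left; needs 3 to 4 N at the grip, square to the arm; the grip may turn between the finger pads.
- carrier (a joint): Slide position of the aluminium carrier, m, along tester +y, from -0.045 to 0.110 (0 = middle of its guide lips at the indenter). Starts between 0.065 and 0.095. Stays where it is left; when free slides with 2 to 3 N; clamped it holds against 30 N or more.
- carrier_knob (a point): Middle of the carrier's upright black knob, 24 in diameter, z 60 to 95 (this point z 80), at tester x 0, y = 140 + carrier position. Its stem below is 14 thick. The carrier plate is 12 thick, top at z 42, x -60 to 45, y -127 to 168 about its position.
- sample: Dark moulded rubber disc, 64 in diameter, 26 thick, lying loose on the carrier between two low guide lips (6 high, 68 apart); origin at the centre of its underside, z 42, tester x about 0. Its place along the carrier differs by up to 35 either way from the lips' middle; it rides along with the carrier. Its top is 20 below the indenter.
- squeeze_bottle: White squeeze bottle with a long thin nozzle, 62 in diameter, 240 high, standing loose on the bench; origin at the centre of its underside. Not to be disturbed.
- jar: Clear jar with a white cap, 72 in diameter, 85 high, standing loose; origin at the centre of its underside. Not to be disturbed.
There are look-alikes about, which are no part of the job. There is more than one size of the sample; the one meant has the size given above.

How it is judged:
By the outcome, as a careful person would: the job done as asked, in the order asked, and still so for the second after the job is handed in, with the robot touching nothing.
It also fails if it takes over 72 s, if anything falls off the work surface, if the arm or the gripper's body presses on something with over 40 N, if the wrist force passes 120 N, or if a joint passes its speed limit or range.

### The arm

A 6-joint arm with a two-finger parallel gripper is mounted at the origin on the work surface. World frame = base frame: x ahead of the robot, y to its left, z up, the work surface at z = 0. Lengths are in m, angles in degrees, forces in N, time in s.
With the tool pointing down it reaches from about 0.225 to 0.725 m from the base axis. Payload 3.1 kg.
Tool frame: the origin (TCP) lies at the very end of the fingers, on their centre line; the grasp point (between the pads) lies env.tcp_to_grasp behind it (env.tcp_to_grasp is the distance from the TCP to the grasp point, in m); z points along the fingers, y is the line along which they close (so a half turn about z gives the same grasp; the last joint's range is limited). The gripper opens to 85 mm and grips with 20 to 120 N. Pads are 22 mm wide; open, the fingers measure 114 mm over their backs; the gripper's body (76 mm by 85 mm) begins 54 mm behind the grasp point. The pads swing forward as they close: fully open they stand 13 mm farther back than shut.
Start: joints at [60.86, 2.75, 5.684, 92.934, 0, 82.678], TCP at [0.195, 0.487, 0.231] pointing down, gripper open.
Joint ranges: [-166.93, 166.93], [-56.73, 111.36], [-69.38, 81.34], [-121.58, 131.49], [-85.45, 84.26], [-180, 180]. Speed limits (degrees/s): [159.86, 159.86, 180, 180, 180, 180].

### API

Orientations are given as [roll, pitch, yaw] about the fixed x, y, z axes, in that order (R = Rz(yaw) Ry(pitch) Rx(roll)).
In Python, from station import status, viewer, job, env gives the robot as it stands.
- The arm moves only by the tool apply_moves, never from a script. Its argument "increments" is a list of rows, each an object with "offset": the shift along the tool's x, y, z as a fraction of full scale, a list of three; "turn": the turn, a rotation vector about the tool's x, y, z as a fraction of full scale, a list of three. In form: [{"offset": [tx, ty, tz], "turn": [wx, wy, wz]}, ...]. A call has 1 to 10 rows; each row is the pose to reach, as a shift and turn from the pose commanded when the call began, along the tool's axes at that moment; what a row does not reach only later rows make up. Full scale, the value 1, is 300 mm for a shift and 90 degrees for a turn. A row lasts 1/10 s, in which the tool goes at most 50 mm and 8.59 degrees, less where a joint would pass 70% of its speed; a pose out of reach is approached as far as the arm can. A call with a number of a shift or a turn outside -1 to 1 is refused whole. A call with a gripper value outside its range is refused whole. "hand" is the closure, from -1 (fully open) to 1 (shut), set as the call begins (left out, the last holds). The fingers move at their own pace and stop on an object; the grip force is fixed at half the most. Time passes only in rows, so rows that repeat a pose let the fingers close. It gives the time, the measured TCP pose, the force, the opening and the grip force at its end, in the units of the state.
- status.state(): the state, without advancing time (a new reading comes with each control period).
- viewer.camera(name): name is "side" or "top" or "wrist"; returns the picture (384x512x3 uint8, blue, green, red); there is no depth.
- viewer.camera_params(name): a dict with "camera_matrix" (3x3 intrinsics, pixels), "R" (3x3) and "t" (3): a world point X has camera coordinates R X + t. Camera axes: x right, y down, z forward; pixel columns grow to the right and rows downward; lengths in m; the calibration is good to about 2 mm. A picture is of the moment at which its call begins: read the wrist's pose just before it. camera_params takes no time and is no camera call; for the wrist camera it gives the pose at the moment of the call.
- job.hand_in(): hands the job in; it is judged then, once.
The state is a dict: "time": time; "q": joint angles; "joint_vel": joint speeds; "effort": joint torques, N m; "eef_pos": TCP position; "eef_rot": TCP orientation; "wrist_force": force on the tool from outside, world axes, zero at the start; "wrist_torque": the same for the moment, N m; "gripper_width": finger opening in m; "finger_force": force on a finger pad.
Only numpy, scipy, OpenCV 4.12 (cv2) and the standard library are available. Lean on these libraries where they do the work, as an engineer would, in place of code of your own. Each camera call takes 0.05 s, during which the arm holds its last target. There are 200 camera calls.

## Working session

There is one attempt and no reset: what is moved stays moved. The work goes in short steps, Python scripts to look and compute and a tool call to move; the robot and the scene stay as the last step left them, time stands still between calls to the robot, and variables do not carry over. Pictures are saved under pics/ and viewed, at most 10 in all, crops included, and the job is handed in when it is done.

Besides the shell and the picture viewer there is one more tool, called after "Request:" as name(argument=value, ...) on one line, values as JSON. apply_moves: Moves the arm, as the interface text tells. Shift numbers are shares of 300 mm and turn numbers shares of 90 degrees, none past 1 either way. Its arguments: {"type":"object","properties":{"increments":{"type":"array","items":{"type":"object","properties":{"offset":{"type":"array","items":{"type":"number","minimum":-1,"maximum":1}},"turn":{"type":"array","items":{"type":"number","minimum":-1,"maximum":1}}}}},"hand":{"type":"number"}},"required":["increments"]}

```bash
mkdir -p pics; ls; python3 - <<'E'
from station import status, viewer, job, env
import cv2,numpy as np
print(status.state()); print(env.tcp_to_grasp)
for n in ["side","top"]:
    im=viewer.camera(n); cv2.imwrite(f"pics/{n}0.png",im); p=viewer.camera_params(n); print(n,p["camera_matrix"],p["R"],p["t"])
a=cv2.imread("pics/side0.png");b=cv2.imread("pics/top0.png")
E
```

```text
pics
{'time': 0.0, 'q': array([6.08574650e+01, 2.79299227e+00, 5.59202025e+00, 9.29361115e+01,
       1.89552648e-04, 8.26778385e+01]), 'joint_vel': array([-0.04175086, -0.0371477 ,  0.01174454,  0.08040665, -0.01881716,
        0.06225546]), 'effort': array([ 5.13610503e-04, -3.38778985e+01,  3.20017540e+01,  2.02070572e-02,
       -6.42348766e-06, -4.75256059e-06]), 'eef_pos': array([0.19484253, 0.48683054, 0.23011987]), 'eef_rot': array([-1.79864059e+02, -1.76590410e-02,  1.58179605e+02]), 'wrist_force': array([ 0.98509817, -0.62042406,  0.74751103]), 'wrist_torque': array([-0.04475372, -0.02905885, -0.00042138]), 'finger_force': 0.0, 'gripper_width': 0.0853015711276137}
0.0187
side [[376.51166548   0.         256.17689343]
 [  0.         376.51166548 185.21299726]
 [  0.           0.           1.        ]] [[ 0.98372221  0.17935982  0.01098447]
 [ 0.15657324 -0.82554128 -0.5421867 ]
 [-0.08817838  0.53508098 -0.84018624]] [-0.56361659  0.03692797  0.95714681]
top [[359.51932591   0.         251.97371466]
 [  0.         359.51932591 194.61665259]
 [  0.           0.           1.        ]] [[ 0.0146709  -0.99901804  0.04180582]
 [-0.99073521 -0.02016937 -0.13430166]
 [ 0.13501298 -0.03944817 -0.99005825]] [0.08457796 0.55813301 0.73554749]
```

View pics/side0.png

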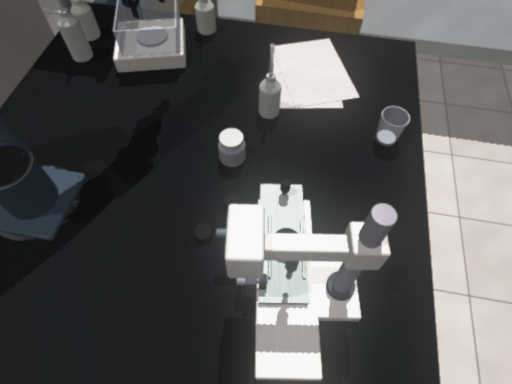

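View pics/top0.png

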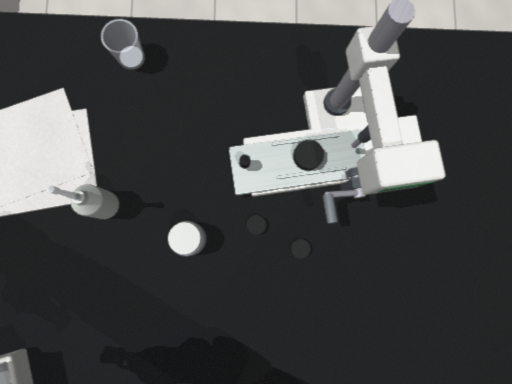

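The side view shows the tester, with its readout box at (245,240), the lever grip at (222,232), another grey peg at (248,281), the knob at (286,186), the jar at (232,147) and the bottle at (269,95). The top view shows the disc on the carrier at (309,155), the knob at (244,160), the grip at (331,208), and loose look-alike discs at (256,225) and (301,248). It also shows the jar at (187,238) and the bottle at (95,200).

```bash
python3 - <<'E'
import cv2,numpy as np
a=cv2.imread("pics/side0.png")[170:385,190:410];b=cv2.imread("pics/top0.png")[75:235,220:460]
f=lambda i,s:cv2.convertScaleAbs(cv2.resize(i,None,fx=s,fy=s,interpolation=cv2.INTER_CUBIC),alpha=1.0,beta=0)
g=lambda i:(255*(i/255.)**0.6).astype('uint8')
cv2.imwrite("pics/b1.png",g(f(b,3.3)))
cv2.imwrite("pics/a1.png",g(f(a,2.7)))
E
```

```text
(no output)
```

View pics/b1.png

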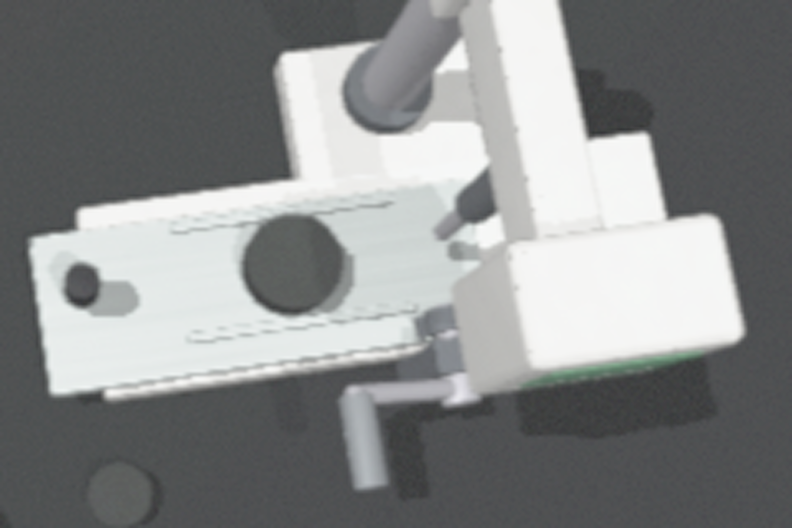

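View pics/a1.png

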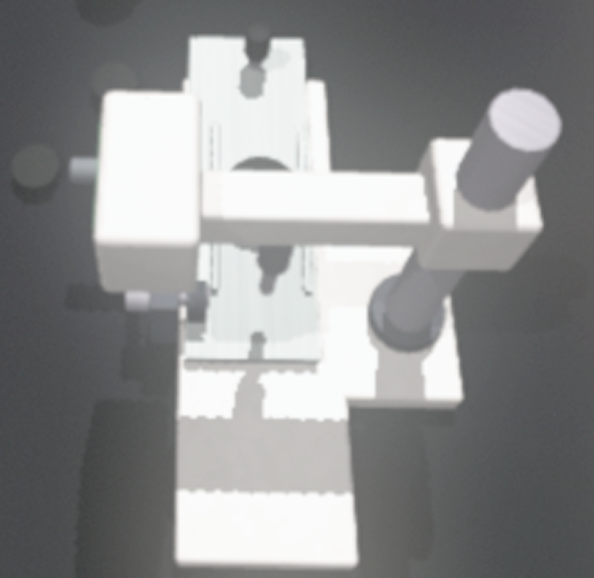

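The crops confirm the following:
- The disc on the carrier is at crop (293,263). It sits between the guide lips and is clearly larger than the loose look-alikes.
- The knob is at (82,284).
- The grip runs from (350,395) to (370,487), on the +y side (locked).
- The indenter tip is near (443,232).

I'll cast rays from these points and fit the tester pose.

```bash
cat > h.py <<'E'
import numpy as np,cv2
from station import status,viewer,env
from scipy.spatial.transform import Rotation as Ro
def cast(cam,uv,z,p=None):
    p=p or viewer.camera_params(cam);K,R,t=[np.array(p[k]) for k in("camera_matrix","R","t")]
    d=R.T@np.linalg.inv(K)@[uv[0],uv[1],1];o=-R.T@t
    return o+d*(z-o[2])/d[2]
T=lambda u,v:(220+u/3.3,75+v/3.3)
S=lambda u,v:(190+u/2.7,170+v/2.7)
E
python3 - <<'E'
from h import *
pts=[("box",'top',T(515,240),(-55,50,297)),("box",'top',T(718,215),(-55,-50,297)),("box",'top',T(742,338),(-115,-50,297)),("box",'top',T(527,378),(-115,50,297)),
("base",'top',T(279,57),(155,50,28)),("base",'top',T(648,133),(65,-180,28)),("base",'top',T(78,211),(65,220,28)),("base",'top',T(108,395),(-65,220,28)),
("col",'top',(400,12),(115,0,358)),("col",'side',S(525,120),(115,0,358)),
("box",'side',S(105,93),(-115,50,297)),("box",'side',S(200,97),(-55,50,297)),("box",'side',S(196,245),(-55,-50,297)),("box",'side',S(97,242),(-115,-50,297)),("ind",'top',T(443,232),(0,0,88))]
A=[];B=[]
for n,c,uv,m in pts: A.append(np.array(m)/1000);B.append(cast(c,uv,m[2]/1000))
A=np.array(A);B=np.array(B)
a=A[:,:2]@[1,1j];b=B[:,:2]@[1,1j]
def fit(w):
    am=(w*a).sum()/w.sum();bm=(w*b).sum()/w.sum()
    s=(w*(b-bm)*np.conj(a-am)).sum();r=s/abs(s);return r,bm-r*am,abs(s)/(w*abs(a-am)**2).sum()
w=np.ones(len(a))
for i in range(5):
    r,o,sc=fit(w);e=abs(b-r*a-o);w=1/(1+(e/.003)**2)
print("yaw",np.degrees(np.angle(r)),"o",o,"scale",sc)
for p,x in zip(pts,(b-r*a-o)*np.conj(r)):print(p[0],p[1],p[3],np.round(1000*x,1))
tf=lambda c,uv,z:1000*((complex(*cast(c,uv,z/1000)[:2])-o)*np.conj(r))
for n,c,uv,z in [("knob",'top',T(82,284),95),("knob",'side',S(258,35),95),("disc",'top',T(293,263),68),("dL",'top',T(242,268),68),("dR",'top',T(344,258),68),("corner",'top',T(30,238),42),("corner",'top',T(50,393),42),("gripend",'top',T(370,487),113),("gripin",'top',T(350,393),113),("ind",'top',T(443,232),88)]:print(n,c,np.round(tf(c,uv,z),1))
for n,uv,z in [("jar",(187,238),.085),("botbase",(95,200),.2)]:print(n,cast('top',uv,z))
np.save("pose.npy",[o.real,o.imag,np.angle(r)])
E
```

```text
yaw 9.558131077835203 o (0.6562639495735075-0.11248815420644462j) scale 0.991689581616024
box top (-55, 50, 297) (-0.6-3.1j)
box top (-55, -50, 297) (-2.2+3.4j)
box top (-115, -50, 297) (1.6+5.1j)
box top (-115, 50, 297) (-1.9+3.9j)
base top (155, 50, 28) (-3.7+16.4j)
base top (65, -180, 28) (-2.3+1.2j)
base top (65, 220, 28) (-2.4-0.6j)
base top (-65, 220, 28) (1.6-1.6j)
col top (115, 0, 358) (-2.1+3.5j)
col side (115, 0, 358) (2.5-1.5j)
box side (-115, 50, 297) (4.8-4.5j)
box side (-55, 50, 297) (2.2-6.1j)
box side (-55, -50, 297) (0.2-0.2j)
box side (-115, -50, 297) (5.4+0.5j)
ind top (0, 0, 88) -0.7j
knob top (-2.4+228j)
knob side (2.8+221.8j)
disc top (-1.8+91.5j)
dL top (-0.4+124.3j)
dR top (-3.3+58.4j)
corner top (44.9+254.2j)
corner top (-58.4+256.1j)
gripend top (-150.1+80.6j)
gripin top (-93.9+82.3j)
ind top -0.7j
jar [0.46144211 0.22251475 0.085     ]
botbase [0.51994009 0.36006859 0.2       ]
```

Pose is consistent: the carrier is at about +86 mm, the disc at y about 91 mm, and the grip at y 82 mm. Now I'll plan the pre-grasp.

```bash
cat >> h.py <<'E'
ox,oy,yw=np.load("pose.npy")
def w(p):
    p=np.array(p)/1000.;return Ro.from_euler('z',yw).apply(p)+[ox,oy,0]
def tst(P): return 1000*Ro.from_euler('z',-yw).apply(np.array(P)-[ox,oy,0])
def Rt(tilt):
    t=np.radians(tilt);s,c=np.sin(t),np.cos(t)
    return Ro.from_euler('z',yw)*Ro.from_matrix(np.array([[-c,0,-s],[0,1,0],[s,0,-c]]).T)
def go(p,tilt):  # grasp point p (tester mm)
    s=status.state();R0=Ro.from_euler('xyz',s["eef_rot"],degrees=True);R1=Rt(tilt)
    tcp=w(p)+R1.apply([0,0,env.tcp_to_grasp])
    d=R0.inv().apply(tcp-s["eef_pos"])/.3; r=np.degrees((R0.inv()*R1).as_rotvec())/90
    print("offset",np.round(d,3),"turn",np.round(r,3))
def here():
    s=status.state();R0=Ro.from_euler('xyz',s["eef_rot"],degrees=True)
    print("t",round(s["time"],2),"grasp tester",np.round(tst(s["eef_pos"]-R0.apply([0,0,env.tcp_to_grasp])),1),"F",np.round(s["wrist_force"],1),"w",round(s["gripper_width"],4),"ff",s["finger_force"],"q",np.round(s["q"]))
E
python3 -c "
from h import *
here();go((-196,82,190),40)"
```

```text
t 0.1 grasp tester [-355.4  667.7  248.9] F [0.4 0.3 0.3] w 0.0856 ff 0.0 q [61.  3.  6. 93. -0. 83.]
offset [-1.505 -1.369  0.184] turn [-0.123 -0.434 -0.334]
```

Request:
apply_moves(hand=-1, increments=[{"offset": [-0.9,-0.82,0],"turn": [-0.06,-0.22,-0.17]},{"offset": [-0.9,-0.82,0],"turn": [-0.06,-0.22,-0.17]},{"offset": [-0.9,-0.82,0],"turn": [-0.06,-0.22,-0.17]},{"offset": [-0.9,-0.82,0],"turn": [-0.06,-0.22,-0.17]},{"offset": [-0.9,-0.82,0],"turn": [-0.06,-0.22,-0.17]},{"offset": [-0.9,-0.82,0],"turn": [-0.06,-0.22,-0.17]},{"offset": [-0.9,-0.82,0],"turn": [-0.06,-0.22,-0.17]},{"offset": [-0.9,-0.82,0],"turn": [-0.06,-0.22,-0.17]}])

```text
time: 0.9
eef_pos: [0.3554, 0.1542, 0.231]
eef_rot: [177.3, 20.3, 172.7]
wrist_force: [-0.1, 0.3, 0.5]
gripper_width: 0.0853
finger_force: 0.0
```

```bash
python3 -c "
from h import *
here();go((-196,82,190),40)"
```

```text
t 0.9 grasp tester [-258.8  314.   248.5] F [-0.1  0.3  0.5] w 0.0853 ff 0.0 q [ 19. -40. -30.  81.  -6.  24.]
offset [-0.35  -0.686  0.294] turn [-0.065 -0.213 -0.168]
```

Request:
apply_moves(increments=[{"offset": [-0.35,-0.686,0.294],"turn": [-0.065,-0.213,-0.168]},{"offset": [-0.35,-0.686,0.294],"turn": [-0.065,-0.213,-0.168]},{"offset": [-0.35,-0.686,0.294],"turn": [-0.065,-0.213,-0.168]},{"offset": [-0.35,-0.686,0.294],"turn": [-0.065,-0.213,-0.168]},{"offset": [-0.35,-0.686,0.294],"turn": [-0.065,-0.213,-0.168]},{"offset": [-0.35,-0.686,0.294],"turn": [-0.065,-0.213,-0.168]},{"offset": [-0.35,-0.686,0.294],"turn": [-0.065,-0.213,-0.168]}])

```text
time: 1.6
eef_pos: [0.4608, -0.0602, 0.1723]
eef_rot: [179.7, 39.7, -170.6]
wrist_force: [-0.5, 0.9, 0.3]
gripper_width: 0.0856
finger_force: 0.0
```

```bash
python3 -c "
from h import *
here();go((-132,82,113),40)
p=viewer.camera_params('wrist');im=viewer.camera('wrist');cv2.imwrite('pics/w1.png',im)
np.savez('w1.npz',**{k:np.array(p[k]) for k in p})
K,R,t=[np.array(p[k]) for k in('camera_matrix','R','t')]
for q in [(-151,82,113),(-102,82,113),(-125,0,66)]:
  c=K@(R@w(q)+t);print(q,c[:2]/c[2])"
```

```text
t 1.6 grasp tester [-196.    83.9  186.7] F [-0.5  0.9  0.3] w 0.0856 ff 0.0 q [-34. -49. -48.  60.  26. -36.]
offset [-0.007 -0.008  0.325] turn [ 0.003 -0.003 -0.001]
(-151, 82, 113) [251.26117886 185.91702313]
(-102, 82, 113) [251.60869358 219.13383367]
(-125, 0, 66) [156.80411032 158.73039897]
```

View pics/w1.png

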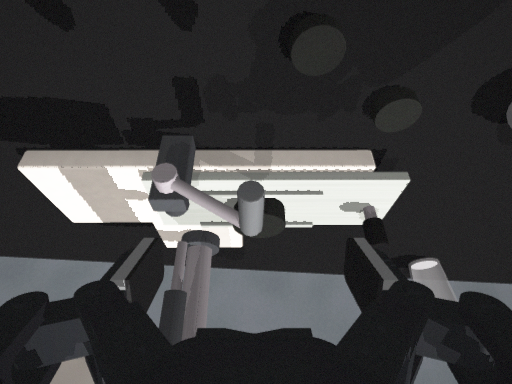

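The wrist view shows the grip from (251,187) to (252,230), which matches the projection (251,186), and it is centred between the fingers. The lever arm runs to the hub at (165,178). Advancing.

Request:
apply_moves(increments=[{"offset": [0,-0.004,0.15]},{"offset": [-0.004,-0.006,0.25]},{"offset": [-0.007,-0.008,0.325]},{"offset": [-0.007,-0.008,0.325]},{"offset": [-0.007,-0.008,0.325]}])

```text
invalid input at $.increments[0]: expected keys offset, turn
```

```bash
python3 -c "
from h import *
here()"
```

```text
t 1.65 grasp tester [-195.5   85.6  187.9] F [-0.   0.4 -0.5] w 0.0854 ff 0.0 q [-34. -49. -48.  60.  26. -36.]
```

Request:
apply_moves(hand=1, increments=[{"offset": [0,0,0]},{"offset": [0,0,0]},{"offset": [0,0,0]},{"offset": [0,0,0]},{"offset": [0,0,0]},{"offset": [0,0,0]},{"offset": [0,0,0]},{"offset": [0,0,0]}])

```text
invalid input at $.increments[0]: expected keys offset, turn
```

```bash
python3 -c "
from h import *
here()
# arc offsets from a=30deg
R=Rt(40)
for a in range(30,156,5):
  d=np.array([0,95*(np.cos(np.radians(a))-np.cos(np.radians(30))),95*(np.sin(np.radians(a))-.5)])
  print(a,np.round(Ro.from_euler('z',-yw).__mul__(R).inv().apply(d)/300,3))"
```

```text
t 1.65 grasp tester [-195.5   85.6  187.9] F [-0.   0.4 -0.5] w 0.0854 ff 0.0 q [-34. -49. -48.  60.  26. -36.]
30 [0. 0. 0.]
35 [-0.015 -0.015 -0.018]
40 [-0.029 -0.032 -0.035]
45 [-0.042 -0.05  -0.05 ]
50 [-0.054 -0.071 -0.065]
55 [-0.065 -0.093 -0.077]
60 [-0.075 -0.116 -0.089]
65 [-0.083 -0.14  -0.099]
70 [-0.089 -0.166 -0.107]
75 [-0.095 -0.192 -0.113]
80 [-0.099 -0.219 -0.118]
85 [-0.101 -0.247 -0.12 ]
90 [-0.102 -0.274 -0.121]
95 [-0.101 -0.302 -0.12 ]
100 [-0.099 -0.329 -0.118]
105 [-0.095 -0.356 -0.113]
110 [-0.089 -0.383 -0.107]
115 [-0.083 -0.408 -0.099]
120 [-0.075 -0.433 -0.089]
125 [-0.065 -0.456 -0.077]
130 [-0.054 -0.478 -0.065]
135 [-0.042 -0.498 -0.05 ]
140 [-0.029 -0.517 -0.035]
145 [-0.015 -0.534 -0.018]
150 [ 0.    -0.548  0.   ]
155 [ 0.016 -0.561  0.019]
```

Request:
apply_moves(increments=[{"offset": [0,-0.004,0.15],"turn": [0,0,0]},{"offset": [-0.004,-0.006,0.25],"turn": [0,0,0]},{"offset": [-0.007,-0.008,0.325],"turn": [0,0,0]},{"offset": [-0.007,-0.008,0.325],"turn": [0,0,0]},{"offset": [-0.007,-0.008,0.325],"turn": [0,0,0]}])

```text
time: 2.15
eef_pos: [0.5252, -0.0461, 0.1022]
eef_rot: [179.8, 39.9, -169.9]
wrist_force: [0.3, 0.7, 0.8]
gripper_width: 0.0855
finger_force: 0.0
```

```bash
python3 -c "
from h import *
here();go((-132,82,113),40)"
```

```text
t 2.15 grasp tester [-130.2   87.   116.6] F [0.3 0.7 0.8] w 0.0855 ff 0.0 q [-26. -36. -50.  42.  22. -29.]
offset [ 0.012 -0.017  0.005] turn [ 0.006 -0.001  0.005]
```

Request:
apply_moves(increments=[{"offset": [0.012,-0.015,0.005],"turn": [0.005,0,0.005]},{"offset": [0.012,-0.015,0.005],"turn": [0.005,0,0.005]},{"offset": [0.012,-0.015,0.005],"turn": [0.005,0,0.005]}])

```text
time: 2.45
eef_pos: [0.5248, -0.0532, 0.1001]
eef_rot: [-180.0, 40.1, -170.6]
wrist_force: [0.5, -0.4, 0.7]
gripper_width: 0.0854
finger_force: 0.0
```

```bash
python3 -c "
from h import *
here()"
```

```text
t 2.45 grasp tester [-131.8   80.3  114.4] F [ 0.5 -0.4  0.7] w 0.0854 ff 0.0 q [-26. -36. -50.  41.  22. -29.]
```

Request:
apply_moves(hand=1, increments=[{"offset": [0,0,0],"turn": [0,0,0]},{"offset": [0,0,0],"turn": [0,0,0]},{"offset": [0,0,0],"turn": [0,0,0]},{"offset": [0,0,0],"turn": [0,0,0]},{"offset": [0,0,0],"turn": [0,0,0]},{"offset": [0,0,0],"turn": [0,0,0]},{"offset": [0,0,0],"turn": [0,0,0]},{"offset": [0,0,0],"turn": [0,0,0]}])

```text
time: 3.25
eef_pos: [0.5242, -0.0514, 0.0986]
eef_rot: [179.8, 40.0, -170.6]
wrist_force: [-4.5, 3.5, 3.3]
gripper_width: 0.0184
finger_force: 58.5
```

```bash
python3 -c "
from h import *
here()"
```

```text
t 3.25 grasp tester [-132.1   82.2  112.9] F [-4.5  3.5  3.3] w 0.0184 ff 58.508049845695496 q [-26. -36. -51.  41.  22. -29.]
```

Gripped, with the grip at y 82.2, z 112.9. Now swinging the lever.

Request:
apply_moves(increments=[{"offset": [-0.015,-0.015,-0.018],"turn": [0,0,0]},{"offset": [-0.029,-0.032,-0.035],"turn": [0,0,0]},{"offset": [-0.042,-0.05,-0.05],"turn": [0,0,0]},{"offset": [-0.054,-0.071,-0.065],"turn": [0,0,0]},{"offset": [-0.065,-0.093,-0.077],"turn": [0,0,0]},{"offset": [-0.075,-0.116,-0.089],"turn": [0,0,0]}])

```text
time: 3.85
eef_pos: [0.5292, -0.0808, 0.1327]
eef_rot: [178.9, 40.0, -170.8]
wrist_force: [-5.8, 12.6, 2.3]
gripper_width: 0.0183
finger_force: 58.5
```

```bash
python3 -c "
from h import *
here()"
```

```text
t 3.85 grasp tester [-132.1   52.1  147. ] F [-5.8 12.6  2.3] w 0.0183 ff 58.47123563289642 q [-31. -34. -45.  47.  25. -33.]
```

Request:
apply_moves(increments=[{"offset": [-0.008,-0.024,-0.01],"turn": [0,0,0]},{"offset": [-0.014,-0.05,-0.018],"turn": [0,0,0]},{"offset": [-0.02,-0.076,-0.024],"turn": [0,0,0]},{"offset": [-0.024,-0.103,-0.029],"turn": [0,0,0]},{"offset": [-0.026,-0.131,-0.031],"turn": [0,0,0]},{"offset": [-0.027,-0.158,-0.032],"turn": [0,0,0]},{"offset": [-0.026,-0.186,-0.031],"turn": [0,0,0]},{"offset": [-0.024,-0.213,-0.029],"turn": [0,0,0]},{"offset": [-0.02,-0.24,-0.024],"turn": [0,0,0]},{"offset": [-0.014,-0.267,-0.018],"turn": [0,0,0]}])

```text
time: 4.85
eef_pos: [0.5446, -0.1636, 0.1427]
eef_rot: [179.6, 40.3, -170.5]
wrist_force: [4.0, 7.3, 3.7]
gripper_width: 0.0183
finger_force: 61.8
```

```bash
python3 -c "
from h import *
here()"
```

```text
t 4.85 grasp tester [-130.7  -32.   157. ] F [4.  7.3 3.7] w 0.0183 ff 61.778022050857544 q [-40. -24. -38.  48.  30. -42.]
```

Request:
apply_moves(increments=[{"offset": [0.006,-0.025,0.008],"turn": [0,0,0]},{"offset": [0.014,-0.05,0.018],"turn": [0,0,0]},{"offset": [0.024,-0.073,0.03],"turn": [0,0,0]},{"offset": [0.035,-0.095,0.042],"turn": [0,0,0]},{"offset": [0.047,-0.115,0.057],"turn": [0,0,0]},{"offset": [0.06,-0.134,0.072],"turn": [0,0,0]},{"offset": [0.074,-0.151,0.089],"turn": [0,0,0]},{"offset": [0.089,-0.165,0.107],"turn": [0,0,0]},{"offset": [0.092,-0.168,0.111],"turn": [0,0,0]},{"offset": [0.092,-0.168,0.111],"turn": [0,0,0]}])

```text
time: 5.85
eef_pos: [0.5528, -0.2117, 0.0999]
eef_rot: [179.3, 40.3, -170.7]
wrist_force: [-10.5, 10.7, 12.6]
gripper_width: 0.0187
finger_force: 66.4
```

```bash
python3 -c "
from h import *
here()"
```

```text
t 5.85 grasp tester [-130.6  -80.8  114.2] F [-10.5  10.7  12.6] w 0.0187 ff 66.44650340080261 q [-44. -16. -36.  43.  32. -46.]
```

Request:
apply_moves(hand=-1, increments=[{"offset": [0,0,0],"turn": [0,0,0]},{"offset": [0,0,0],"turn": [0,0,0]},{"offset": [0,0,0],"turn": [0,0,0]},{"offset": [0,0,0],"turn": [0,0,0]},{"offset": [0,0,0],"turn": [0,0,0]},{"offset": [0,0,-0.1],"turn": [0,0,0]},{"offset": [0,0,-0.25],"turn": [0,0,0]},{"offset": [0,0,-0.4],"turn": [0,0,0]},{"offset": [0,0,-0.4],"turn": [0,0,0]}])

```text
time: 6.75
eef_pos: [0.4761, -0.2319, 0.1962]
eef_rot: [-179.3, 40.3, -170.3]
wrist_force: [1.6, -0.8, 0.7]
gripper_width: 0.0852
finger_force: 0.0
```

```bash
python3 -c "
from h import *
here();go((-195,226,220),15);go((-40,226,190),0)"
```

```text
t 6.75 grasp tester [-209.6  -87.7  210.5] F [ 1.6 -0.8  0.7] w 0.0852 ff 0.0 q [-54. -26. -32.  63.  35. -56.]
offset [-0.033  1.046 -0.009] turn [-0.007  0.281 -0.   ]
offset [-0.349  1.05   0.392] turn [-0.007  0.448 -0.001]
```

Request:
apply_moves(increments=[{"offset": [-0.03,0.98,-0.01],"turn": [0,0.28,0]},{"offset": [-0.03,0.98,-0.01],"turn": [0,0.28,0]},{"offset": [-0.03,0.98,-0.01],"turn": [0,0.28,0]},{"offset": [-0.03,0.98,-0.01],"turn": [0,0.28,0]},{"offset": [-0.03,0.98,-0.01],"turn": [0,0.28,0]},{"offset": [-0.03,0.98,-0.01],"turn": [0,0.28,0]},{"offset": [-0.03,0.98,-0.01],"turn": [0,0.28,0]},{"offset": [-0.03,0.98,-0.01],"turn": [0,0.28,0]},{"offset": [-0.03,0.98,-0.01],"turn": [0,0.28,0]}])

```text
time: 7.65
eef_pos: [0.4326, 0.0616, 0.1969]
eef_rot: [180.0, 14.7, -170.6]
wrist_force: [0.4, -0.6, -0.6]
gripper_width: 0.0855
finger_force: 0.0
```

```bash
python3 -c "
from h import *
here();go((0,226,170),0)"
```

```text
t 7.65 grasp tester [-196.4  208.9  215. ] F [ 0.4 -0.6 -0.6] w 0.0855 ff 0.0 q [ -3. -28. -25.  78.   3. -12.]
offset [-0.579  0.059  0.31 ] turn [-0.     0.164 -0.002]
```

Request:
apply_moves(increments=[{"offset": [-0.58,0.06,0.31],"turn": [0,0.164,0]},{"offset": [-0.58,0.06,0.31],"turn": [0,0.164,0]},{"offset": [-0.58,0.06,0.31],"turn": [0,0.164,0]},{"offset": [-0.58,0.06,0.31],"turn": [0,0.164,0]},{"offset": [-0.58,0.06,0.31],"turn": [0,0.164,0]},{"offset": [-0.58,0.06,0.31],"turn": [0,0.164,0]},{"offset": [-0.58,0.06,0.31],"turn": [0,0.164,0]}])

```text
time: 8.35
eef_pos: [0.6189, 0.1091, 0.1495]
eef_rot: [180.0, -0.2, -170.8]
wrist_force: [-0.8, 1.0, 0.5]
gripper_width: 0.0852
finger_force: 0.0
```

```bash
python3 -c "
from h import *
here();go((0,226,80),0)
p=viewer.camera_params('wrist');im=viewer.camera('wrist');cv2.imwrite('pics/w2.png',im)
K,R,t=[np.array(p[k]) for k in('camera_matrix','R','t')]
for q in [(0,226,95),(0,226,60),(0,91,68),(32,91,68),(0,123,68),(0,59,68),(0,0,88)]:
  c=K@(R@w(q)+t);print(q,c[:2]/c[2])
print(R,t)
np.savez('w2.npz',**{k:np.array(p[k]) for k in p})
"
```

```text
t 8.35 grasp tester [1.000e-01 2.247e+02 1.682e+02] F [-0.8  1.   0.5] w 0.0852 ff 0.0 q [ 4. 18. 14. 86.  0. -5.]
offset [-0.001  0.004  0.294] turn [ 0.    -0.002 -0.004]
(0, 226, 95) [256.32893444 208.50580891]
(0, 226, 60) [255.97392228 193.7178234 ]
(0, 91, 68) [ 80.00503392 197.83012301]
(32, 91, 68) [ 86.45744576 236.23140811]
(0, 123, 68) [121.6892085  197.56792591]
(0, 59, 68) [ 38.34819528 198.09214815]
(0, 0, 88) [-64.48851614 207.17348069]
[[-1.59368639e-01  9.87218964e-01 -5.94466763e-04]
 [ 9.50368373e-01  1.53582710e-01  2.70577726e-01]
 [ 2.67210762e-01  4.25566416e-02 -9.62697949e-01]] [-0.0084361  -0.61692353  0.12964502]
```

View pics/w2.png

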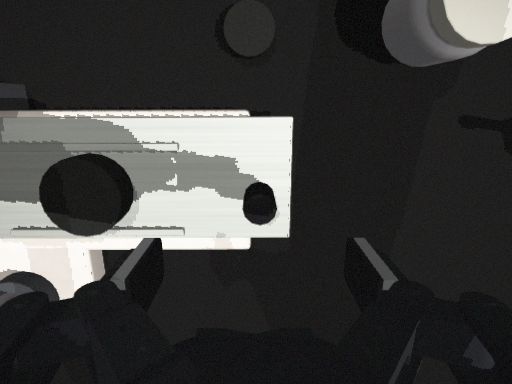

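The wrist view shows the disc at (86,195), spanning u 40 to 133, the knob at (260,204) and the plate end at u=291. This is within a few mm of the estimate. Descending to grasp the knob.

Request:
apply_moves(increments=[{"offset": [0,0.008,0.15],"turn": [0,0,0]},{"offset": [0,0.008,0.25],"turn": [0,0,0]},{"offset": [0,0.008,0.294],"turn": [0,0,0]},{"offset": [0,0.008,0.294],"turn": [0,0,0]}])

```text
time: 8.8
eef_pos: [0.6162, 0.113, 0.0625]
eef_rot: [180.0, -0.2, -170.6]
wrist_force: [-0.2, 0.2, 0.1]
gripper_width: 0.0852
finger_force: 0.0
```

Request:
apply_moves(hand=1, increments=[{"offset": [0,0,0],"turn": [0,0,0]},{"offset": [0,0,0],"turn": [0,0,0]},{"offset": [0,0,0],"turn": [0,0,0]},{"offset": [0,0,0],"turn": [0,0,0]},{"offset": [0,0,0],"turn": [0,0,0]},{"offset": [0,0,0],"turn": [0,0,0]},{"offset": [0,0,0],"turn": [0,0,0]},{"offset": [0,0,0],"turn": [0,0,0]}])

```text
time: 9.6
eef_pos: [0.6195, 0.1139, 0.0653]
eef_rot: [-180.0, 0.2, -170.6]
wrist_force: [-0.8, -1.0, 5.0]
gripper_width: 0.0219
finger_force: 58.8
```

```bash
python3 - <<'E'
from h import *
here()
im=cv2.imread('pics/w2.png').astype(int).sum(2)
d=dict(np.load('w2.npz'))
for r in (160,185,195,205):
    x=im[r]; print(r,[ (i,int(x[i+1]-x[i-1])) for i in range(20,300) if abs(x[i+1]-x[i-1])>90])
for n,uv,z in [("dl",(39.5,195),.068),("dr",(133.5,195),.042),("dr68",(133.5,195),.068),("end",(291.5,195),.042),("dtop",(86,154),.068),("dbot",(86,236),.068)]:
    print(n,np.round(tst(cast('',uv,z,d)),1))
E
```

```text
t 9.6 grasp tester [  1.3 229.4  84. ] F [-0.8 -1.   5. ] w 0.0219 ff 58.79955053329468 q [ 4. 20.  6. 76.  0. -5.]
160 [(59, -102), (60, -198), (61, -101), (113, 230), (114, 243), (115, 118), (172, 285), (173, 121), (174, -194), (175, -112), (176, -94), (234, 262), (235, 269), (288, -254), (291, -518), (292, -435), (293, -100)]
185 [(39, -218), (40, -178), (131, 136), (132, 309), (133, 172), (173, 255), (174, 270), (175, -210), (176, -269), (248, -119), (249, -300), (250, -245), (267, 327), (268, 640), (269, 361), (290, -453), (291, -623), (292, -189)]
195 [(38, -101), (39, -220), (40, -131), (132, 157), (133, 242), (136, 94), (137, 113), (140, 292), (141, 298), (219, -268), (220, -294), (243, -244), (244, -333), (245, -102), (273, 599), (274, 633), (289, -205), (290, -540), (291, -413)]
205 [(40, -172), (41, -467), (42, -357), (43, -97), (130, 438), (131, 523), (132, 132), (241, -129), (242, -509), (243, -539), (244, -119), (275, 360), (276, 609), (277, 267), (287, -258), (289, -169), (290, -579), (291, -162)]
dl [-2.5 60.4 68. ]
dr [  5.9 121.5  42. ]
dr68 [ -2.  132.3  68. ]
end [  6.7 256.4  42. ]
dtop [-33.8 100.8  68. ]
dbot [31.8 90.7 68. ]
```

Request:
apply_moves(increments=[{"offset": [0,-0.01,0],"turn": [0,0,0]},{"offset": [0,-0.025,0],"turn": [0,0,0]},{"offset": [0,-0.045,0],"turn": [0,0,0]},{"offset": [0,-0.07,0],"turn": [0,0,0]},{"offset": [0,-0.095,0],"turn": [0,0,0]},{"offset": [0,-0.12,0],"turn": [0,0,0]},{"offset": [0,-0.145,0],"turn": [0,0,0]},{"offset": [0,-0.17,0],"turn": [0,0,0]},{"offset": [0,-0.19,0],"turn": [0,0,0]},{"offset": [0,-0.205,0],"turn": [0,0,0]}])

```text
time: 10.6
eef_pos: [0.6294, 0.054, 0.0654]
eef_rot: [179.9, 0.2, -170.5]
wrist_force: [-1.7, 2.4, 6.3]
gripper_width: 0.0224
finger_force: 58.9
```

```bash
python3 -c "
from h import *
here()"
```

```text
t 10.6 grasp tester [  1.1 168.6  84.1] F [-1.7  2.4  6.3] w 0.0224 ff 58.934268951416016 q [ -1.  20.   6.  76.   0. -11.]
```

Request:
apply_moves(increments=[{"offset": [0,-0.015,0],"turn": [0,0,0]},{"offset": [0,-0.035,0],"turn": [0,0,0]},{"offset": [0,-0.055,0],"turn": [0,0,0]},{"offset": [0,-0.075,0],"turn": [0,0,0]},{"offset": [0,-0.09,0],"turn": [0,0,0]},{"offset": [0,-0.1,0],"turn": [0,0,0]},{"offset": [0,-0.103,0],"turn": [0,0,0]},{"offset": [0,-0.103,0],"turn": [0,0,0]},{"offset": [0,-0.103,0],"turn": [0,0,0]}])

```text
time: 11.5
eef_pos: [0.6345, 0.0233, 0.0654]
eef_rot: [180.0, 0.2, -170.6]
wrist_force: [-1.2, -0.1, 6.0]
gripper_width: 0.0224
finger_force: 58.9
```

```bash
python3 - <<'E'
from h import *
ys=[]
for i in range(6):
    viewer.camera_params('wrist')
    p=viewer.camera_params('wrist');im=viewer.camera('wrist');here()
cv2.imwrite('pics/w3.png',im);np.savez('w3.npz',**{k:np.array(p[k]) for k in p})
tp=viewer.camera('top');sd=viewer.camera('side')
cv2.imwrite('pics/t3.png',tp);cv2.imwrite('pics/s3.png',sd)
g=lambda i:(255*(i/255.)**0.6).astype('uint8')
A=g(cv2.resize(im[0:384,0:340],None,fx=1.5,fy=1.5,interpolation=2))[:570]
B=g(cv2.resize(sd[170:300,240:340],None,fx=2.8,fy=2.8,interpolation=2))
C=g(cv2.resize(tp[110:200,230:400],None,fx=1.65,fy=1.65,interpolation=2))
H=np.zeros((600,800,3),'uint8');H[:A.shape[0],:A.shape[1]]=A;H[:B.shape[0],515:515+B.shape[1]]=B;H[400:400+C.shape[0],515:515+C.shape[1]]=C
cv2.imwrite('pics/m3.png',H)
E
```

```text
t 11.55 grasp tester [  1.  137.5  84. ] F [-1.1  0.8  6.8] w 0.0222 ff 58.91172409057617 q [ -4.  20.   7.  77.   0. -13.]
t 11.6 grasp tester [  1.  137.5  84. ] F [-1.7  1.3  5.7] w 0.022 ff 58.910404443740845 q [ -4.  20.   7.  77.   0. -13.]
t 11.65 grasp tester [  1.  137.5  84.1] F [-0.3  1.1  5.6] w 0.0219 ff 58.91201555728912 q [ -4.  20.   7.  77.   0. -13.]
t 11.7 grasp tester [  1.  137.5  84. ] F [-0.6  0.7  6.2] w 0.0225 ff 58.9101380109787 q [ -4.  20.   7.  77.   0. -13.]
t 11.75 grasp tester [  1.1 137.5  84. ] F [-1.5  0.4  6. ] w 0.0226 ff 58.91050636768341 q [ -4.  20.   7.  77.   0. -13.]
t 11.8 grasp tester [  1.1 137.5  84. ] F [-0.8  1.3  5.8] w 0.0221 ff 58.909952044487 q [ -4.  20.   7.  77.   0. -13.]
```

View pics/m3.png

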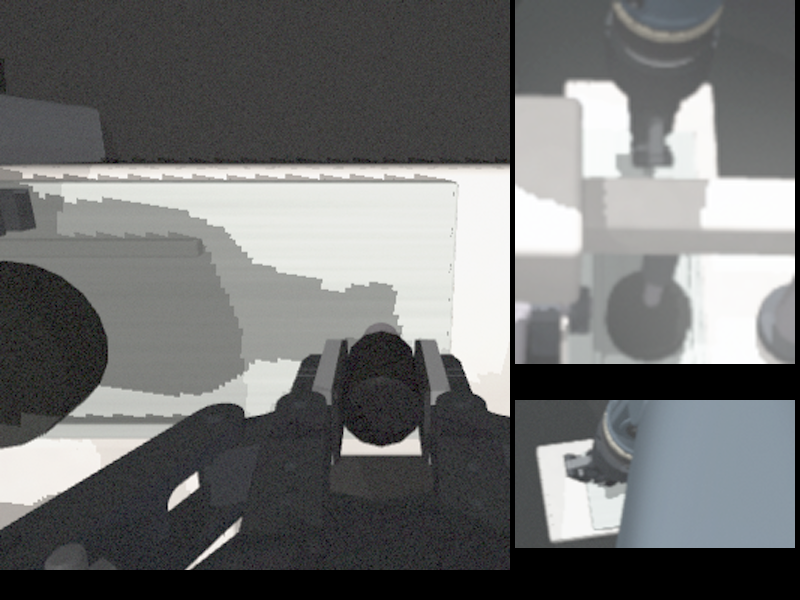

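The picture shows the disc under the arm in the side view, at crop (649,314), with the rod tip at about (652,303). The wrist view shows the disc's right edge at crop u=107 and the plate end at u=455. Checking these in numbers.

```bash
python3 - <<'E'
from h import *
P=viewer.camera_params('side');o=-np.array(P['R']).T@P['t'];print("cam tester",tst(o))
sd=cv2.imread('pics/s3.png')
m=(cv2.cvtColor(sd,cv2.COLOR_BGR2GRAY)<60).astype('uint8');m[:,:270]=0;m[:,306:]=0;m[:262]=0;m[302:]=0
n,l,st,c=cv2.connectedComponentsWithStats(m);i=1+np.argmax(st[1:,4]);print(st[i],c[i])
for r in range(264,302,3): 
    x=np.where(l[r]==i)[0]; print(r,x.min() if len(x) else 0,x.max() if len(x) else 0,end='; ')
print()
S2=lambda u,v:(240+(u-515)/2.8,170+v/2.8)
x,y,wd,h=st[i][:4]
for n,uv,z in [("top edge",(288,y-.5),68),("bot edge z42",(288,y+h-.5),42),("left",(x-.5,281),68),("right",(x+wd-.5,281),68),("tip",S2(652,303),88)]:print(n,np.round(tst(cast('side',uv,z/1000)),1))
K=np.array(P['camera_matrix'])
for q in [(0,0,88),(0,0,68),(0,32,68),(0,-32,42),(0,-32,68)]:
    v=K@(P['R']@w(q)+P['t']);print(q,np.round(v[:2]/v[2],1))
d=dict(np.load('w3.npz'))
for n,uv,z in [("disc edge",(107/1.5,350/1.5),68),("disc edge",(107/1.5,350/1.5),42),("end",(455/1.5,300/1.5),42)]:print(n,np.round(tst(cast('',uv,z/1000,d)),1))
g=cv2.cvtColor(sd,cv2.COLOR_BGR2GRAY);print(g[262:303:1,280:298:2])
E
```

```text
cam tester [ -67.3973322  -260.5124823   830.39446538]Traceback (most recent call last):
  File "<stdin>", line 5, in <module>
    return _wrapfunc(a, 'argmax', axis=axis, out=out, **kwds)
    return bound(*args, **kwds)
ValueError: attempt to get argmax of an empty sequence
```

```bash
python3 - <<'E'
from h import *
P=viewer.camera_params('side')
g=cv2.cvtColor(cv2.imread('pics/s3.png'),cv2.COLOR_BGR2GRAY)
print(g[260:304:2,268:310:2])
K=np.array(P['camera_matrix'])
for q in [(0,0,88),(0,0,68),(0,32,68),(0,-32,42),(0,-32,68),(32,0,68),(-32,0,68)]:
    v=K@(P['R']@w(q)+P['t']);print(q,np.round(v[:2]/v[2],1))
d=dict(np.load('w3.npz'))
for n,uv,z in [("disc edge",(107/1.5,350/1.5),68),("disc edge",(107/1.5,350/1.5),42),("end",(455/1.5,300/1.5),42)]:print(n,np.round(tst(cast('',uv,z/1000,d)),1))
E
```

```text
[[120 118 120 120 121 121 123 125 125 118 118 119 119 119 119 131 153 148
  156 163 166]
 [112 111 113 113 111 111 113 113 111  79  79  79  79  81  81 142 223 186
  229 237 246]
 [112 109 114 113 111 111 112 113 108  78  78  78  79  79  83 179 226 183
  226 237 248]
 [111 111 113 113 112 110 111 104  94  77  77  78  80  80  94 222 227 190
  223 233 248]
 [111 110 112 113 110 100  81  70  70  75  77  79  79  80 120 223 225 189
  222 227 248]
 [111 110 112 112  96  69  69  68  69  74  78  79  79  79  97 207 225 186
  227 225 247]
 [111 110 112 102  68  67  68  67  69  79  95  90  84  73  80 103 210 197
  229 230 247]
 [109 110 111  79  65  66  67  68  69  85  99  99  83  73  77  80 131 216
  230 231 247]
 [106 110 105  67  65  65  66  66  68  88  99  98  75  73  74  80  85 163
  232 233 248]
 [105 110  99  64  65  66  66  66  68  79  95  89  72  73  74  80  82 135
  230 233 248]
 [105 109  93  64  63  65  66  67  67  69  70  71  71  72  73  77  82 110
  228 226 249]
 [106 108  83  62  63  63  65  66  67  67  68  69  70  71  73  77  81 102
  227 220 239]
 [106 108  76  62  62  63  64  6
[... 419 characters left out ...]
110 111 109  85  60  62  63  64  65  67  69  71  70  71  91 170 225
  246 247 248]
 [134 131 117 124 122 100  68  64  64  65  66  68  69  73  92 128 218 245
  243 245 248]
 [136 135 142 145 145 142 134 100  88  73  75  84 102 133 142 154 241 245
  233 246 246]
 [135 134 138 145 145 143 143 145 144 142 140 141 144 145 148 221 244 237
  220 241 242]
 [136 134 142 145 145 143 144 146 145 147 144 144 147 167 220 245 244 245
  217 238 239]]
(0, 0, 88) [287.1 276.2]
(0, 0, 68) [286.3 279.4]
(0, 32, 68) [285.8 264.7]
(0, -32, 42) [285.8 298.5]
(0, -32, 68) [286.8 294.8]
(32, 0, 68) [301.7 279.7]
(-32, 0, 68) [270.9 279.2]
disc edge [-6.4 46.8 68. ]
disc edge [ 5.4 29.9 42. ]
end [-14.8 165.2  42. ]
```

```bash
cat > chk.py <<'E'
from h import *
from scipy.optimize import least_squares
def measure(n=5):
    g=np.mean([cv2.cvtColor(viewer.camera('side'),cv2.COLOR_BGR2GRAY).astype(float) for _ in range(n)],0)
    P=viewer.camera_params('side')
    def edge(u,v0,v1,dirn):  # strongest signed subpixel edge down column u
        col=g[v0:v1,u];d=dirn*np.diff(col);i=int(np.argmax(d));j=slice(max(i-1,0),i+2)
        ww=np.clip(d[j],0,None);return v0+.5+(ww*np.arange(len(d))[j]).sum()/ww.sum()
    def fit(us,v0,v1,dirn,z,r):
        e=[(u,edge(u,v0,v1,dirn)) for u in us]
        q=np.array([tst(cast('side',x,z/1000,P))[:2] for x in e])
        s=least_squares(lambda c:np.hypot(*(q-c).T)-r,[0,0],loss='soft_l1')
        print(z,np.round(e,1).tolist(),"centre",np.round(s.x,1),"res",np.round(np.abs(s.fun).max(),1));return s.x
    fit(range(276,285),262,276,-1,68,32)
    fit(range(278,298),290,304,1,42,32)
    fit(range(286,293),274,284,-1,88,6)
if __name__=="__main__": measure()
E
python3 chk.py
```

```text
68 [[276.0, 270.5], [277.0, 269.5], [278.0, 268.6], [279.0, 268.2], [280.0, 267.6], [281.0, 267.2], [282.0, 266.6], [283.0, 266.4], [284.0, 266.3]] centre [ 2.3 -2.8] res 0.3
42 [[278.0, 296.2], [279.0, 296.6], [280.0, 297.2], [281.0, 297.5], [282.0, 298.2], [283.0, 298.4], [284.0, 298.4], [285.0, 298.6], [286.0, 298.8], [287.0, 299.1], [288.0, 298.8], [289.0, 298.7], [290.0, 298.6], [291.0, 298.4], [292.0, 298.3], [293.0, 297.6], [294.0, 297.3], [295.0, 301.9], [296.0, 301.5], [297.0, 300.5]] centre [ 3.3 -1.1] res 8.9
88 [[286.0, 278.3], [287.0, 278.6], [288.0, 278.8], [289.0, 278.6], [290.0, 278.4], [291.0, 277.6], [292.0, 274.7]] centre [2.9 0.4] res 1.8
```

Compared directly in the side view, the disc sits about 2 mm past the indenter towards −y. I'll nudge it by +1.7 mm.

Request:
apply_moves(increments=[{"offset": [0,0.003,0],"turn": [0,0,0]},{"offset": [0,0.006,0],"turn": [0,0,0]},{"offset": [0,0.006,0],"turn": [0,0,0]},{"offset": [0,0.006,0],"turn": [0,0,0]},{"offset": [0,0.006,0],"turn": [0,0,0]}])

```text
time: 12.65
eef_pos: [0.6344, 0.024, 0.0653]
eef_rot: [-179.9, 0.2, -170.6]
wrist_force: [-1.2, -1.6, 4.8]
gripper_width: 0.0223
finger_force: 58.9
```

```bash
python3 -c "
from chk import *
measure();here()"
```

```text
68 [[276.0, 270.5], [277.0, 269.5], [278.0, 268.5], [279.0, 267.5], [280.0, 267.2], [281.0, 266.6], [282.0, 266.4], [283.0, 266.3], [284.0, 266.2]] centre [ 2.7 -2. ] res 0.6
42 [[278.0, 295.7], [279.0, 296.2], [280.0, 296.6], [281.0, 297.2], [282.0, 297.6], [283.0, 298.1], [284.0, 298.1], [285.0, 298.2], [286.0, 298.4], [287.0, 298.5], [288.0, 298.6], [289.0, 298.4], [290.0, 298.2], [291.0, 298.1], [292.0, 297.8], [293.0, 297.5], [294.0, 297.1], [295.0, 301.5], [296.0, 300.9], [297.0, 300.5]] centre [ 3.7 -0.3] res 8.6
88 [[286.0, 278.3], [287.0, 278.6], [288.0, 278.7], [289.0, 278.6], [290.0, 278.5], [291.0, 277.6], [292.0, 274.7]] centre [2.9 0.5] res 1.8
t 12.9 grasp tester [  1.  138.2  84. ] F [-1.2 -0.6  5.9] w 0.0218 ff 58.874471783638 q [ -4.  20.   7.  77.  -0. -13.]
```

Request:
apply_moves(increments=[{"offset": [0,0.003,0],"turn": [0,0,0]},{"offset": [0,0.004,0],"turn": [0,0,0]},{"offset": [0,0.004,0],"turn": [0,0,0]},{"offset": [0,0.004,0],"turn": [0,0,0]}])

```text
time: 13.3
eef_pos: [0.6342, 0.025, 0.0653]
eef_rot: [-179.9, 0.2, -170.6]
wrist_force: [-1.7, -1.8, 6.0]
gripper_width: 0.0223
finger_force: 58.9
```

```bash
python3 -c "
from chk import *
measure();here()"|grep -o "^..\|centre.*\|grasp.*F"
```

```text
68
centre [ 2.6 -0.8] res 0.4
42
centre [3.6 0.7] res 9.5
88
centre [2.9 0.5] res 1.8
t 
grasp tester [  1.  139.3  84. ] F
```

Request:
apply_moves(hand=-1, increments=[{"offset": [0,0,0],"turn": [0,0,0]},{"offset": [0,0,0],"turn": [0,0,0]},{"offset": [0,0,0],"turn": [0,0,0]},{"offset": [0,0,0],"turn": [0,0,0]},{"offset": [0,0,0],"turn": [0,0,0]},{"offset": [0,0,-0.1],"turn": [0,0,0]},{"offset": [0,0,-0.25],"turn": [0,0,0]},{"offset": [0,0,-0.35],"turn": [0,0,0]},{"offset": [0,0,-0.35],"turn": [0,0,0]}])

```text
time: 14.45
eef_pos: [0.6365, 0.0257, 0.1757]
eef_rot: [-179.9, 0.7, -170.6]
wrist_force: [0.4, -0.2, 1.2]
gripper_width: 0.0853
finger_force: 0.0
```

```bash
python3 -c "
from chk import *
measure();here();go((-210,130,220),20)"|grep -o "^..\|centre.*\|grasp.*F\|offset.*"
```

```text
68
centre [ 2.6 -0.8] res 0.4
42
centre [12.1 -3.7] res 5.8
88
centre [2.9 0.4] res 1.8
t 
grasp tester [ -0.9 140.4 185.1] F
offset [ 0.676 -0.036 -0.118] turn [ 0.001 -0.224 -0.002]
```

The disc is now within about 1 mm of the indenter. Moving back to the lever.

Request:
apply_moves(increments=[{"offset": [0.68,0,-0.12],"turn": [0,-0.22,0]},{"offset": [0.68,0,-0.12],"turn": [0,-0.22,0]},{"offset": [0.68,0,-0.12],"turn": [0,-0.22,0]},{"offset": [0.68,0,-0.12],"turn": [0,-0.22,0]},{"offset": [0.68,0,-0.12],"turn": [0,-0.22,0]},{"offset": [0.68,0,-0.12],"turn": [0,-0.22,0]},{"offset": [0.68,0,-0.12],"turn": [0,-0.22,0]}])

```text
time: 15.4
eef_pos: [0.4309, -0.0078, 0.2039]
eef_rot: [180.0, 19.8, -170.7]
wrist_force: [1.7, -0.6, 0.3]
gripper_width: 0.085
finger_force: 0.0
```

```bash
python3 -c "
from h import *
here();go((-209,-82,205),40)"
```

```text
t 15.4 grasp tester [-211.2  140.6  221.5] F [ 1.7 -0.6  0.3] w 0.085 ff 0.0 q [-16. -34. -29.  76.   8. -24.]
offset [-0.012 -0.742  0.051] turn [-0.001 -0.224 -0.002]
```

Request:
apply_moves(increments=[{"offset": [-0.01,-0.742,0.05],"turn": [0,-0.224,0]},{"offset": [-0.01,-0.742,0.05],"turn": [0,-0.224,0]},{"offset": [-0.01,-0.742,0.05],"turn": [0,-0.224,0]},{"offset": [-0.01,-0.742,0.05],"turn": [0,-0.224,0]},{"offset": [-0.01,-0.742,0.05],"turn": [0,-0.224,0]},{"offset": [-0.01,-0.742,0.05],"turn": [0,-0.224,0]},{"offset": [-0.01,-0.742,0.05],"turn": [0,-0.224,0]},{"offset": [-0.01,-0.742,0.05],"turn": [0,-0.224,0]}])

```text
time: 16.2
eef_pos: [0.4764, -0.2249, 0.1904]
eef_rot: [179.8, 39.9, -170.6]
wrist_force: [-0.2, -0.1, -1.2]
gripper_width: 0.0854
finger_force: 0.0
```

```bash
python3 -c "
from h import *
here();go((-132,-81,114),40)"
```

```text
t 16.2 grasp tester [-208.1  -81.   204.8] F [-0.2 -0.1 -1.2] w 0.0854 ff 0.0 q [-53. -26. -33.  63.  35. -56.]
offset [-0.    -0.001  0.395] turn [ 0.001 -0.001 -0.002]
```

Request:
apply_moves(increments=[{"offset": [0,0,0.15],"turn": [0,0,0]},{"offset": [0,0,0.29],"turn": [0,0,0]},{"offset": [0,0,0.36],"turn": [0,0,0]},{"offset": [0,0,0.395],"turn": [0,0,0]},{"offset": [0,0,0.395],"turn": [0,0,0]},{"offset": [0,0,0.395],"turn": [0,0,0]}])

```text
time: 16.8
eef_pos: [0.5516, -0.2133, 0.1019]
eef_rot: [-179.9, 40.0, -170.5]
wrist_force: [0.9, -0.2, 0.6]
gripper_width: 0.0855
finger_force: 0.0
```

```bash
python3 -c "
from h import *
here()"
```

```text
t 16.8 grasp tester [-132.   -82.   116.3] F [ 0.9 -0.2  0.6] w 0.0855 ff 0.0 q [-44. -16. -36.  43.  31. -46.]
```

Request:
apply_moves(hand=1, increments=[{"offset": [0,0,0],"turn": [0,0,0]},{"offset": [0,0,0],"turn": [0,0,0]},{"offset": [0,0,0],"turn": [0,0,0]},{"offset": [0,0,0],"turn": [0,0,0]},{"offset": [0,0,0],"turn": [0,0,0]},{"offset": [0,0,0],"turn": [0,0,0]},{"offset": [0,0,0],"turn": [0,0,0]},{"offset": [0,0,0],"turn": [0,0,0]}])

```text
time: 17.6
eef_pos: [0.5508, -0.2121, 0.1011]
eef_rot: [179.7, 40.0, -170.7]
wrist_force: [-7.4, 4.3, 5.5]
gripper_width: 0.0183
finger_force: 58.2
```

```bash
python3 -c "
from h import *
here()"
```

```text
t 17.6 grasp tester [-132.5  -80.7  115.4] F [-7.4  4.3  5.5] w 0.0183 ff 58.2131427526474 q [-44. -16. -36.  43.  31. -46.]
```

Request:
apply_moves(increments=[{"offset": [-0.015,0.015,-0.018],"turn": [0,0,0]},{"offset": [-0.029,0.032,-0.035],"turn": [0,0,0]},{"offset": [-0.042,0.05,-0.05],"turn": [0,0,0]},{"offset": [-0.054,0.071,-0.065],"turn": [0,0,0]},{"offset": [-0.065,0.093,-0.077],"turn": [0,0,0]},{"offset": [-0.075,0.116,-0.089],"turn": [0,0,0]}])

```text
time: 18.2
eef_pos: [0.5461, -0.1832, 0.1367]
eef_rot: [-179.3, 39.9, -170.4]
wrist_force: [1.8, -6.1, -3.8]
gripper_width: 0.018
finger_force: 58.6
```

Request:
apply_moves(increments=[{"offset": [-0.008,0.024,-0.01],"turn": [0,0,0]},{"offset": [-0.014,0.05,-0.018],"turn": [0,0,0]},{"offset": [-0.02,0.076,-0.024],"turn": [0,0,0]},{"offset": [-0.024,0.103,-0.029],"turn": [0,0,0]},{"offset": [-0.026,0.131,-0.031],"turn": [0,0,0]},{"offset": [-0.027,0.158,-0.032],"turn": [0,0,0]},{"offset": [-0.026,0.186,-0.031],"turn": [0,0,0]},{"offset": [-0.024,0.213,-0.029],"turn": [0,0,0]},{"offset": [-0.02,0.24,-0.024],"turn": [0,0,0]},{"offset": [-0.014,0.267,-0.018],"turn": [0,0,0]}])

```text
time: 19.2
eef_pos: [0.5352, -0.1059, 0.1513]
eef_rot: [-178.9, 40.5, -170.2]
wrist_force: [-18.9, -9.5, 20.6]
gripper_width: 0.0176
finger_force: 66.4
```

```bash
python3 -c "
from h import *
here()"
```

```text
t 19.2 grasp tester [-130.4   26.9  165.5] F [-18.9  -9.5  20.6] w 0.0176 ff 66.4008378982544 q [-33. -33. -43.  47.  25. -35.]
```

Force and height are higher than on the first swing, so I'll look before going on.

```bash
python3 - <<'E'
from h import *
p=viewer.camera_params('wrist');im=viewer.camera('wrist');sd=viewer.camera('side');here()
g=lambda i:(255*(i/255.)**0.6).astype('uint8')
H=np.zeros((560,800,3),'uint8')
H[:384,:512]=g(im)
B=g(cv2.resize(sd[150:330,170:270],None,fx=2.8,fy=2.8,interpolation=2));H[:504,515:795]=B
cv2.imwrite('pics/m4.png',H)
K,R,t=[np.array(p[k]) for k in('camera_matrix','R','t')]
for q in [(-151,30,156),(-102,30,156),(-125,0,66)]:
  c=K@(R@w(q)+t);print(q,c[:2]/c[2])
E
```

```text
t 19.3 grasp tester [-130.6   30.   163.9] F [-14.9  -2.5  16.4] w 0.0178 ff 67.53602027893066 q [-33. -33. -43.  47.  25. -35.]
(-151, 30, 156) [262.17169507 223.3960647 ]
(-102, 30, 156) [260.89476435 264.4677648 ]
(-125, 0, 66) [215.40481649 116.92121954]
```

View pics/m4.png

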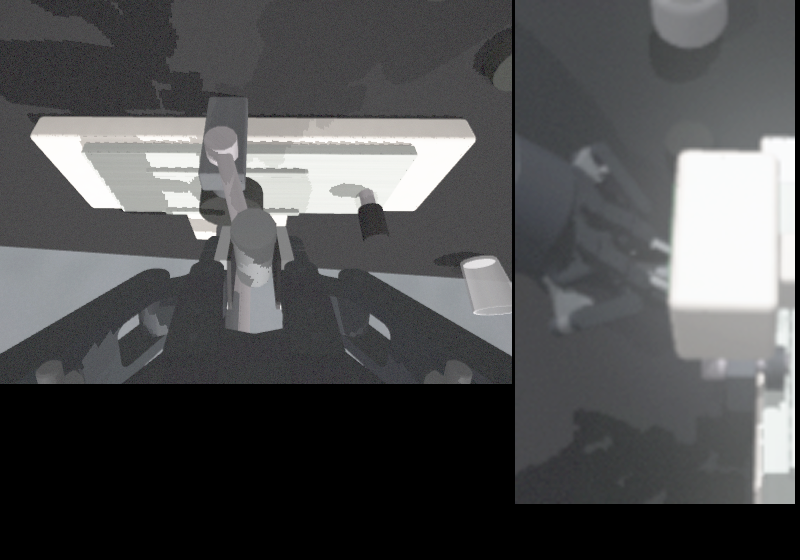

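The grip is still between the fingers, at pixels (253,225) to (258,280), but it has slipped about 6 mm towards the fingertips. The lever stays where it is left, so I'll open, recentre and regrip.

Request:
apply_moves(hand=-1, increments=[{"offset": [0,0,0],"turn": [0,0,0]},{"offset": [0,0,0],"turn": [0,0,0]},{"offset": [0,0,0],"turn": [0,0,0]},{"offset": [0,0,0],"turn": [0,0,0]},{"offset": [0,0,0],"turn": [0,0,0]}])

```text
time: 19.8
eef_pos: [0.5319, -0.0999, 0.1414]
eef_rot: [179.9, 39.9, -170.6]
wrist_force: [-0.1, -0.0, 0.3]
gripper_width: 0.0856
finger_force: 0.0
```

```bash
python3 - <<'E'
from h import *
p=viewer.camera_params('wrist');im=viewer.camera('wrist');here();go((-133,29,157),40)
cv2.imwrite('pics/w5.png',im)
d=p
g=cv2.cvtColor(im,cv2.COLOR_BGR2GRAY)
for r in (200,208,216,224,232,240,248): 
    x=g[r].astype(int);print(r,[(i,int(x[i+1]-x[i-1])) for i in range(180,340) if abs(x[i+1]-x[i-1])>25])
K,R,t=[np.array(p[k]) for k in('camera_matrix','R','t')]
for a in (60,70,80):
  c=K@(R@w((-151,95*np.cos(np.radians(a)),66+95*np.sin(np.radians(a))))+t);print(a,c[:2]/c[2])
E
```

```text
t 19.85 grasp tester [-132.5   33.   155.9] F [-0.2 -0.6  0.6] w 0.0858 ff 0.0 q [-33. -32. -43.  47.  26. -35.]
offset [-0.001 -0.013 -0.004] turn [-0.    -0.001 -0.002]
200 [(189, -50), (190, -43), (233, -27), (234, -69), (235, -49), (252, 89), (253, 175), (254, 93), (320, -85), (321, -99)]
208 [(184, -57), (185, -68), (186, -38), (187, -29), (189, -60), (190, -108), (191, -61), (206, 29), (207, 41), (233, -50), (234, -68), (253, 84), (254, 171), (255, 94)]
216 [(188, -127), (189, -205), (190, -84), (216, 56), (217, 56), (236, -44), (237, -33), (253, 41), (254, 167), (255, 132), (298, 27)]
224 [(188, -55), (189, -177), (190, -168), (191, -40), (215, 26), (218, 53), (219, 64), (238, -41), (239, -50), (253, 136), (254, 169), (255, 41), (289, -32), (290, -133), (291, -128), (292, -26)]
232 [(180, 52), (181, 129), (182, 90), (196, -47), (197, -97), (198, -75), (199, -39), (220, 36), (221, 56), (222, 29), (233, -37), (258, 41), (259, 122), (260, 127), (261, 56), (277, -76), (278, -187), (279, -140), (280, -30)]
240 [(184, 115), (185, 169), (186, 28), (207, -67), (208, -124), (209, -64), (223, 51), (224, 26), (225, -35), (226, -30), (266, 185), (267, 188), (276, -80), (277, -192), (278, -137), (279, -27)]
248 [(187, 31), (188, 150), (189, 183), (190, 67), (207, -160), (208, -166), (209, -31), (222, -37), (223, -26), (268, 66), (269, 138), (270, 86), (273, -56), (274, -63), (275, -102), (276, -115)]
60 [289.2163183  229.61466717]
70 [253.1268702  245.35541291]
80 [212.67633405 255.52158404]
```

View pics/w5.png

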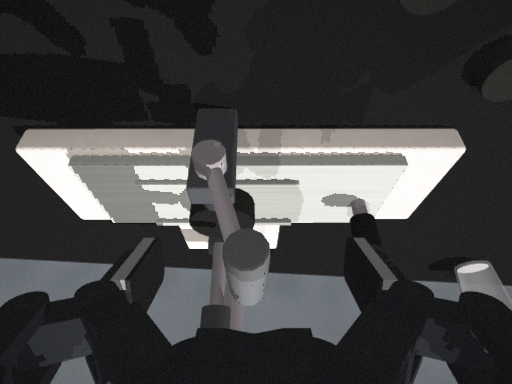

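With the fingers open, the grip end is at (246,246), so a ≈ 72° (grip y 30, z 156). Recentre by −3 mm and regrip.

Request:
apply_moves(increments=[{"offset": [0,-0.01,0],"turn": [0,0,0]},{"offset": [0,-0.01,0],"turn": [0,0,0]},{"offset": [0,-0.01,0],"turn": [0,0,0]}])

```text
time: 20.15
eef_pos: [0.5327, -0.1033, 0.1423]
eef_rot: [180.0, 40.0, -170.6]
wrist_force: [0.2, 0.1, -0.8]
gripper_width: 0.085
finger_force: 0.0
```

Request:
apply_moves(hand=1, increments=[{"offset": [0,0,0],"turn": [0,0,0]},{"offset": [0,0,0],"turn": [0,0,0]},{"offset": [0,0,0],"turn": [0,0,0]},{"offset": [0,0,0],"turn": [0,0,0]},{"offset": [0,0,0],"turn": [0,0,0]},{"offset": [0,0,0],"turn": [0,0,0]},{"offset": [0,0,0],"turn": [0,0,0]},{"offset": [0,0,0],"turn": [0,0,0]}])

```text
time: 20.95
eef_pos: [0.5326, -0.103, 0.1425]
eef_rot: [179.9, 40.0, -170.6]
wrist_force: [-4.9, 0.6, 3.6]
gripper_width: 0.0181
finger_force: 58.4
```

```bash
python3 -c "
from h import *
here()"
```

```text
t 20.95 grasp tester [-132.4   29.9  156.9] F [-4.9  0.6  3.6] w 0.0181 ff 58.41283679008484 q [-33. -32. -43.  47.  26. -35.]
```

Request:
apply_moves(increments=[{"offset": [0.004,0.016,0.004],"turn": [0,0,0]},{"offset": [0.009,0.036,0.01],"turn": [0,0,0]},{"offset": [0.017,0.061,0.02],"turn": [0,0,0]},{"offset": [0.027,0.084,0.032],"turn": [0,0,0]},{"offset": [0.038,0.106,0.045],"turn": [0,0,0]},{"offset": [0.05,0.126,0.06],"turn": [0,0,0]},{"offset": [0.063,0.145,0.075],"turn": [0,0,0]},{"offset": [0.077,0.162,0.092],"turn": [0,0,0]},{"offset": [0.09,0.175,0.108],"turn": [0,0,0]},{"offset": [0.092,0.177,0.11],"turn": [0,0,0]}])

```text
time: 21.95
eef_pos: [0.5249, -0.054, 0.1008]
eef_rot: [-179.4, 40.0, -170.4]
wrist_force: [-7.6, -6.5, 5.5]
gripper_width: 0.0183
finger_force: 69.0
```

```bash
python3 -c "
from h import *
here()"
```

```text
t 21.95 grasp tester [-131.8   79.7  115.1] F [-7.6 -6.5  5.5] w 0.0183 ff 69.00946497917175 q [-26. -36. -51.  41.  22. -29.]
```

Request:
apply_moves(increments=[{"offset": [0.005,0.004,0.006],"turn": [0,0,0]},{"offset": [0.01,0.008,0.012],"turn": [0,0,0]},{"offset": [0.014,0.011,0.017],"turn": [0,0,0]},{"offset": [0.014,0.011,0.017],"turn": [0,0,0]},{"offset": [0.014,0.011,0.017],"turn": [0,0,0]},{"offset": [0.014,0.011,0.017],"turn": [0,0,0]}])

```text
time: 22.55
eef_pos: [0.5244, -0.0506, 0.0948]
eef_rot: [-179.5, 40.0, -170.4]
wrist_force: [-10.7, -3.7, 7.6]
gripper_width: 0.0183
finger_force: 70.0
```

```bash
python3 -c "
from h import *
here()"
```

```text
t 22.55 grasp tester [-131.8   83.1  109.1] F [-10.7  -3.7   7.6] w 0.0183 ff 70.02806782722473 q [-26. -36. -51.  40.  21. -28.]
```

Request:
apply_moves(increments=[{"offset": [0.005,0.003,0.006],"turn": [0,0,0]},{"offset": [0.01,0.006,0.012],"turn": [0,0,0]},{"offset": [0.01,0.006,0.012],"turn": [0,0,0]},{"offset": [0.01,0.006,0.012],"turn": [0,0,0]}])

```text
time: 22.95
eef_pos: [0.5245, -0.0496, 0.0927]
eef_rot: [-179.5, 40.1, -170.6]
wrist_force: [-27.9, -8.0, 22.3]
gripper_width: 0.0185
finger_force: 72.9
```

```bash
python3 -c "
from h import *
here()"
```

```text
t 22.95 grasp tester [-131.6   84.1  107. ] F [-27.9  -8.   22.3] w 0.0185 ff 72.9037356376648 q [-25. -37. -52.  40.  21. -28.]
```

Force rose sharply, so the lever is at its stop. Releasing, retracting and verifying.

Request:
apply_moves(hand=-1, increments=[{"offset": [0,0,0],"turn": [0,0,0]},{"offset": [0,0,0],"turn": [0,0,0]},{"offset": [0,0,0],"turn": [0,0,0]},{"offset": [0,0,0],"turn": [0,0,0]},{"offset": [0,0,0],"turn": [0,0,0]},{"offset": [0,0,-0.1],"turn": [0,0,0]},{"offset": [0,0,-0.25],"turn": [0,0,0]},{"offset": [0,0,-0.38],"turn": [0,0,0]},{"offset": [0,0,-0.38],"turn": [0,0,0]},{"offset": [0,0,-0.38],"turn": [0,0,0]}])

```text
time: 23.95
eef_pos: [0.4515, -0.0585, 0.1769]
eef_rot: [-179.9, 40.1, -170.6]
wrist_force: [-0.1, 0.0, 0.1]
gripper_width: 0.085
finger_force: 0.0
```

```bash
python3 - <<'E'
from chk import *
measure()
here()
p=viewer.camera_params('wrist');im=viewer.camera('wrist');tp=viewer.camera('top')
H=np.zeros((384,800,3),'uint8');H[:,:512]=im;c=cv2.resize(tp[100:244,220:436],None,fx=1.33,fy=1.33);H[:c.shape[0],512:512+c.shape[1]]=c[:,:288]
cv2.imwrite('pics/m6.png',(255*(H/255.)**.6).astype('uint8'))
K,R,t=[np.array(p[k]) for k in('camera_matrix','R','t')]
for a in (28,30,32,34,38):
  c=K@(R@w((-151,95*np.cos(np.radians(a)),66+95*np.sin(np.radians(a))))+t)
  P=viewer.camera_params('top');e=np.array(P['camera_matrix'])@(P['R']@w((-151,95*np.cos(np.radians(a)),66+95*np.sin(np.radians(a))))+P['t'])
  print(a,c[:2]/c[2],e[:2]/e[2])
E
```

```text
68 [[276.0, 270.2], [277.0, 269.2], [278.0, 268.2], [279.0, 267.5], [280.0, 266.7], [281.0, 266.5], [282.0, 265.7], [283.0, 265.6], [284.0, 265.5]] centre [ 3.9 -0.5] res 0.5
42 [[278.0, 301.3], [279.0, 302.2], [280.0, 296.2], [281.0, 296.6], [282.0, 297.2], [283.0, 297.5], [284.0, 297.8], [285.0, 298.1], [286.0, 298.1], [287.0, 298.2], [288.0, 298.1], [289.0, 298.1], [290.0, 297.7], [291.0, 297.6], [292.0, 302.4], [293.0, 302.2], [294.0, 302.0], [295.0, 301.6], [296.0, 300.6], [297.0, 299.6]] centre [12.7 -4.2] res 12.9
88 [[286.0, 278.3], [287.0, 278.6], [288.0, 279.1], [289.0, 278.7], [290.0, 278.4], [291.0, 277.6], [292.0, 274.7]] centre [2.7 0.2] res 2.0
t 24.2 grasp tester [-205.5   88.9  187.5] F [-0.  -0.2  0.1] w 0.0855 ff 0.0 q [-34. -51. -49.  62.  26. -36.]
28 [247.42807825 189.51466308] [330.22459607 223.34638775]
30 [245.20596182 192.78723776] [331.42587484 223.13837391]
32 [242.81561638 196.04137867] [332.67976071 222.92257409]
34 [240.25743821 199.27120054] [333.98498297 222.69922199]
38 [234.64129123 205.63349744] [336.74372751 222.23089292]
```

View pics/m6.png

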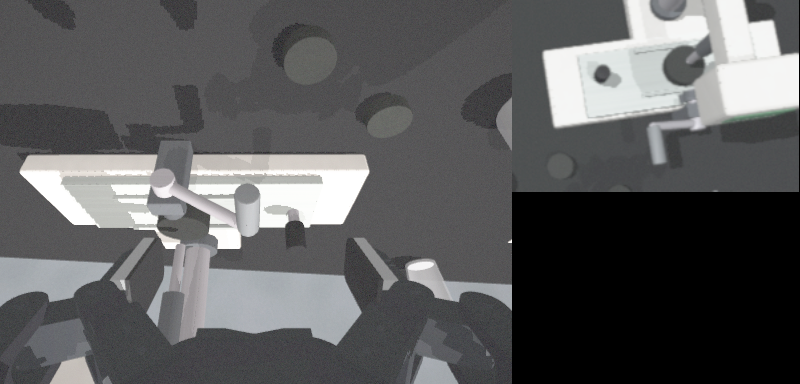

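The wrist view shows the grip end at (247,192), which matches the 28–30° projection, so the lever is at its locked stop. In the top-view inset the disc is under the indenter, and the arm is clear. Handing in.

```bash
python3 -c "
from station import job
print(job.hand_in())"
```

```text
the job is handed in; nothing more can be done
None
```

The job is handed in at about 24 s. The lever was flipped free, the disc was slid to within about 1 mm of centre under the indenter, and the lever was flipped back to its locked stop. The disc, bottle and jar were not touched, and the only hitch was one regrip of the lever partway through the return swing.

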